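# Open the button till over its stop lip

### The arm

A 6-joint arm with a two-finger parallel gripper is mounted at the origin on the work surface. World frame = base frame: x ahead of the robot, y to its left, z up, the work surface at z = 0. Lengths are in m, angles in rad, forces in N, time in s.
With the tool pointing down it reaches from about 0.3 to 0.75 m from the base axis. Payload 8.5 kg.
Tool frame: the origin (TCP) lies between the finger pads; the fingertips stand 8 mm ahead of it and the grasp point (between the pads) lies 11 mm behind it (robot.nose_length is the distance from the TCP to the fingertips, in m); z points along the fingers, y is the line along which they close (so a half turn about z gives the same grasp; the last joint's range is limited). The gripper opens to 85 mm and grips with 20 to 120 N. Pads are 22 mm wide; open, the fingers measure 114 mm over their backs; the gripper's body (76 mm by 85 mm) begins 54 mm behind the grasp point. The pads swing forward as they close: fully open they stand 13 mm farther back than shut.
Start: joints at [0.929, 0.381, 1.297, -0, 1.464, -0.215], TCP at [0.228, 0.501, 0.239] pointing down, gripper open.
Joint ranges: [-3.11, 3.11], [-0.89, 2.33], [0.22, 2.48], [-1.42, 4.56], [0.17, 2.85], [-2.88, 2.88]. Speed limits (rad/s): [2.39, 2.39, 3.14, 3.14, 3.14, 3.14].

### API

Orientations are given as a unit quaternion [w, x, y, z].
In Python, from station import robot gives the robot as it stands. The module is installed in compiled form; this text tells all that it offers.
- The arm moves only by the tool send_rows, never from a script. Its argument "increments" is a list of rows, each an object with "claw": the closure, from 0 (fully open) to 1 (shut); "slide": the shift along the tool's x, y, z in cm, a list of three; "rot": the turn, a rotation vector about the tool's x, y, z in units of 6 degrees (1.0 is 6 degrees), a list of three. A call has 1 to 20 rows; each row shifts and turns the commanded pose from where the row before left it, along the tool's axes as they then stand; what a row does not reach is not made up. A row lasts 1/12 s, in which the tool goes at most 41.7 mm and 7.16 degrees, less where a joint would pass 70% of its speed; a pose out of reach is approached as far as the arm can. A call with a gripper value outside its range is refused whole. The fingers move at their own pace and stop on an object; "grip_force" is the grip in N (left out, the last holds). Time passes only in rows, so rows that do not move let the fingers close. It gives the time, the measured TCP pose, the force, the opening and the grip force at its end, in the units of the state.
- robot.state(): the state, without advancing time (a new reading comes with each control period).
- robot.capture(name): name is "scene" or "top"; returns a dict with "color" (384x512x3 uint8, blue, green, red), "vertical_fov" (degrees; the focal length in pixels is half the picture's height over the tangent of half this angle, whatever the lens; pixels are square), "cx", "cy" (the principal point, pixels), "extrinsics" (4x4, takes a point from camera to world coordinates). Camera axes: x right, y down, z forward; pixel columns grow to the right and rows downward; lengths in m; the calibration is good to about 2 mm. A picture is of the moment at which its call begins. There is no depth.
- robot.close_job(): hands the job in; it is judged then, once.
The state is a dict: "clock": time; "joints": joint angles; "joint_vel": joint speeds; "joint_efforts": joint torques, N m; "tcp_pos": TCP position; "tcp_rot": TCP orientation; "force": force on the tool from outside, world axes, zero at the start; "wrist_torque": the same for the moment, N m; "finger_gap": finger opening in m; "finger_force": force on a finger pad.
Only numpy, scipy, OpenCV 4.12 (cv2) and the standard library are available. Lean on these libraries where they do the work, as an engineer would, in place of code of your own. Each camera call takes 0.05 s, during which the arm holds its last target. There are 200 camera calls.

### The job

Open the walnut button till so the buttons in it can be got at: draw its lid forward until it just meets the brass stop, without forcing it, lift the lid's front end over the stop lip while its tail is still in the grooves, and slide it clear. Then lay the lid in the middle of the green mat, handle up and its length along the mat's length, set down rather than dropped, and leave the shoehorn, the stud box and the coin tray alone.

Things in the scene. Friction and masses are not known exactly. Their poses are not given: they have to be found in the camera images.
- till: Fixed brown wooden box, 266 (x) x 130 (y) x 46 mm high, open on top, a brass plate on its -x end. Origin: centre of its underside, z up. Its lid slides out towards the till's -x. A brass runner frame is screwed on its rim; its place along x differs from the middle one by up to 18 mm either way and is not reported, so the stop must be felt. Over 30 N of lid on till or brass does damage.
- till_ledge (a point): Centre of the frame at its middle place, at the height of the side ledges (50 mm) that the lid's four ears slide on. Side guides stand at |y| = 57 mm. Runners overhang the ears (|y| over 44 mm, 4 mm thick, underside 59, top 63 mm high). While the lid is back, all ears are under runners and neither end can rise.
- till_lip (a point): Stop lip across the -x end: middle of its inner top edge with the frame at its middle place (real lip up to 18 mm away along x). Top 57 mm high, 6 mm thick. The lid meets it after 17 to 63 mm of travel; only in the last 4 mm do the front ears stand clear before the front runners, and then the front end can tilt up over the lip, pivoting on the tail ears.
- till_gap (a point): Middle of the 33 mm gap, at runner top, between the front runners (56 mm long, ending 24 mm short of the lip's inner face) and the rear runners (94 mm long); same +-18 mm. From the stop, the lid tilted about 0.09 rad front up must slide 30 mm on until the tail ears leave the rear runners; at 33 to 50 mm it can be lifted straight up and out.
- lid: Loose walnut lid, 150 (x) x 76 (y) x 6 mm, about 130 g. Origin: centre of its underside, z up; it starts parallel to the till, -x end foremost, underside 50 mm above the counter. Brass ears 10 mm long, 6 thick reach |y| = 53 mm at x = -60 and +63 mm. On top an ivory bar handle, 36 (x) x 14 (y) x 26 mm high, centred at x = -35 mm; grip it across y from above.
- lid_handle (a point): Centre of the lid's ivory bar handle, 19 mm above the lid's underside (13 mm above its top face).
- lid_front (a point): Middle of the lower edge of the lid's front (-x) end, lid x = -75 mm.
- lid_tail (a point): Middle of the lower edge of the lid's tail (+x) end, lid x = +75 mm.
- mat: Fixed dark green mat on the counter, 210 (x, its length) x 150 (y) x 3 mm thick. Origin: centre of its underside.
- shoehorn: Loose tortoiseshell shoehorn lying flat, about 155 x 38 x 5 mm. Origin: under its middle. Bystander.
- stud_box: Loose round nickel collar stud box, 50 mm across, 37 mm high. Origin: centre of its underside. Bystander.
- coin_tray: Loose silver-plated coin tray, 90 x 130 x 14 mm, with three coins. Origin: centre of its underside. Bystander.

How it is judged:
By the outcome, as a careful person would: the job done as asked, in the order asked, and still so for the second after the job is handed in, with the robot touching nothing.
It also fails if it takes over 43 s, if anything falls off the work surface, if the arm or the gripper's body presses on something with over 40 N, if the wrist force passes 120 N, or if a joint passes its speed limit or range.

## Working session

There is one attempt and no reset: what is moved stays moved. The work goes in short steps, Python scripts to look and compute and a tool call to move; the robot and the scene stay as the last step left them, time stands still between calls to the robot, and variables do not carry over. Pictures are saved under pics/ and viewed, at most 10 in all, crops included, and the job is handed in when it is done.

Besides the shell and the picture viewer there is one more tool, called after "Emit:" in YAML: its name, and indented under it one key for each argument. send_rows: Moves the arm, as the interface text tells. Its arguments: {"type":"object","properties":{"increments":{"type":"array"},"grip_force":{"type":"number"}},"required":["increments"]}

```bash
mkdir -p pics; python3 - <<'E'
from station import robot
import cv2,numpy as np
for n in("scene","top"):
    c=robot.capture(n); cv2.imwrite(f"pics/{n}0.png",cv2.resize(c["color"],None,fx=1.5,fy=1.5,interpolation=cv2.INTER_CUBIC))
    print(n,c["vertical_fov"],c["cx"],c["cy"],np.round(c["extrinsics"],4).tolist())
s=robot.state();print(s)
E
```

```text
scene 57.870660642807394 253.34833905947355 190.5538860009211 [[-0.0703, 0.8451, -0.5299, 1.052], [0.9975, 0.053, -0.0477, 0.0637], [-0.0122, -0.5319, -0.8467, 0.8243], [0.0, 0.0, 0.0, 1.0]]
top 54.452360593180835 256.92509747162075 190.7227821042649 [[0.0171, -0.9971, 0.0747, 0.5033], [-0.9997, -0.0185, -0.0174, 0.0212], [0.0187, -0.0744, -0.9971, 1.0144], [0.0, 0.0, 0.0, 1.0]]
{'clock': 0.1, 'joints': array([ 9.28684311e-01,  3.81146956e-01,  1.29813692e+00,  1.77690676e-05,
        1.46360946e+00, -2.15313633e-01]), 'joint_vel': array([-0.0002773 ,  0.00011347, -0.00339989,  0.00156992, -0.00190972,
       -0.00078823]), 'joint_efforts': array([ 4.49401370e-03, -4.49222445e+01, -2.31656009e+01, -1.36161507e-04,
        3.66891618e-03, -2.31998638e-05]), 'tcp_pos': array([0.22753399, 0.50046251, 0.23877987]), 'tcp_rot': array([-2.78381727e-04,  2.11784093e-01,  9.77316261e-01, -5.87816759e-04]), 'force': array([-0.60280134,  0.47544599, -0.99930662]), 'wrist_torque': array([0.01419812, 0.07020498, 0.03669168]), 'finger_force': 0.0, 'finger_gap': 0.08545028719370515}
```

View pics/scene0.png

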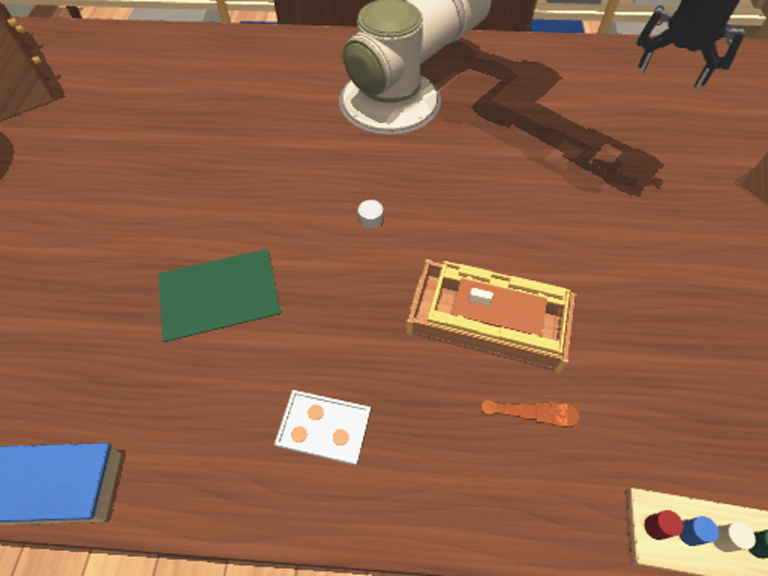

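View pics/top0.png

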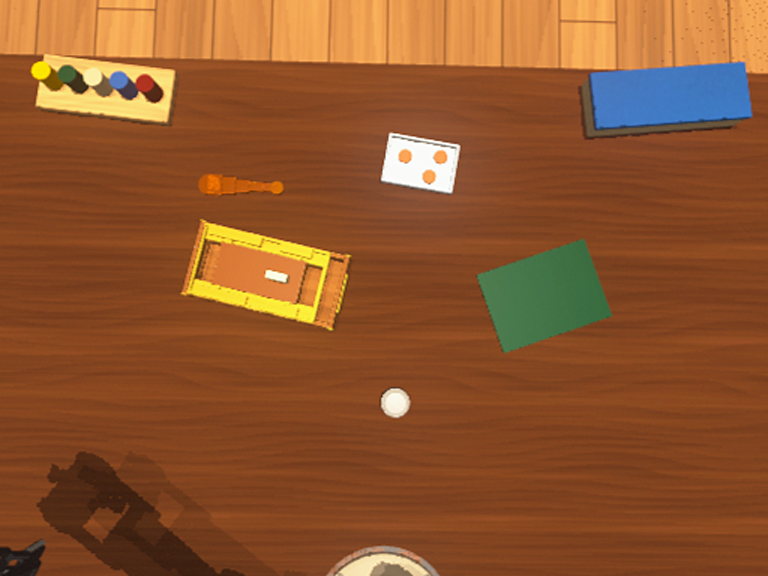

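The scene view shows the till at (490,313), its handle at (481,296), the mat at (220,295), the coin tray at (323,427) and the stud box at (370,213). In the top view the till is at (268,275), with its brass front to the right. The handle is at (276,276), and the mat corners are (478,275), (584,240), (610,316) and (506,351).

```bash
cat > h.py <<'E'
from station import robot
import numpy as np,cv2
def ray(c,uv,z):
    f=192/np.tan(np.radians(c["vertical_fov"]/2));E=np.array(c["extrinsics"])
    d=E[:3,:3]@np.array([(uv[0]-c["cx"])/f,(uv[1]-c["cy"])/f,1]);o=E[:3,3]
    return o+d*(z-o[2])/d[2]
def proj(c,p):
    f=192/np.tan(np.radians(c["vertical_fov"]/2));E=np.array(c["extrinsics"])
    q=E[:3,:3].T@(np.array(p)-E[:3,3]); return f*q[:2]/q[2]+[c["cx"],c["cy"]]
def crop(n,x0,y0,w,h,s,name):
    c=robot.capture(n);im=c["color"][y0:y0+h,x0:x0+w]
    cv2.imwrite("pics/"+name,cv2.resize(im,None,fx=s,fy=s,interpolation=cv2.INTER_CUBIC));return c
E
python3 - <<'E'
from h import *
c=crop("top",115,140,125,85,6,"till.png")
m=[ray(c,((x+.5)/1.5-.5,(y+.5)/1.5-.5),.003)[:2] for x,y in((478,275),(584,240),(610,316),(506,351))]
m=np.array(m);print(m.round(4),m.mean(0),[np.arctan2(*(m[b]-m[a])[::-1]) for a,b in((0,1),(3,2),(1,2),(0,3))])
print([np.linalg.norm(m[i]-m[i-1]) for i in range(4)])
s=crop("scene",265,165,125,85,6,"till_s.png")
E
```

```text
[[ 0.6028 -0.1642]
 [ 0.671  -0.359 ]
 [ 0.5325 -0.4053]
 [ 0.4661 -0.2155]] [ 0.56811761 -0.28599316] [np.float64(-1.2340402799937098), np.float64(-1.2343052056384811), np.float64(-2.8191571796806074), np.float64(-2.782473210980368)]
[np.float64(0.146049547786976), np.float64(0.20646501423724342), np.float64(0.14608128534644316), np.float64(0.20110723349686796)]
```

View pics/till.png

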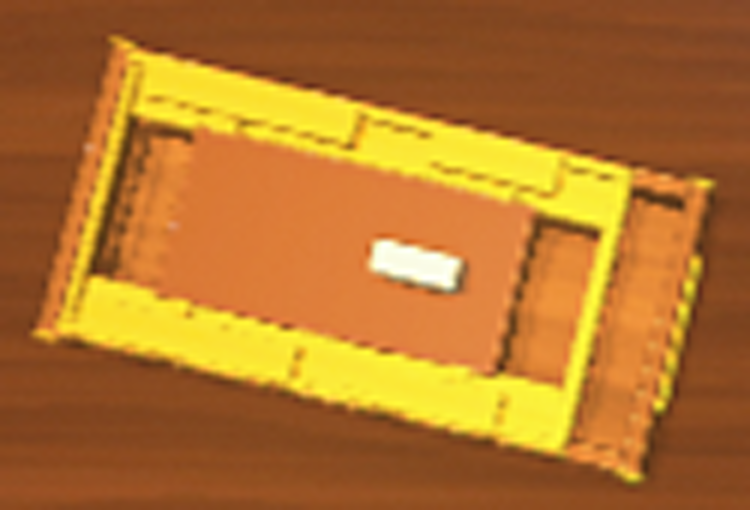

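View pics/till_s.png

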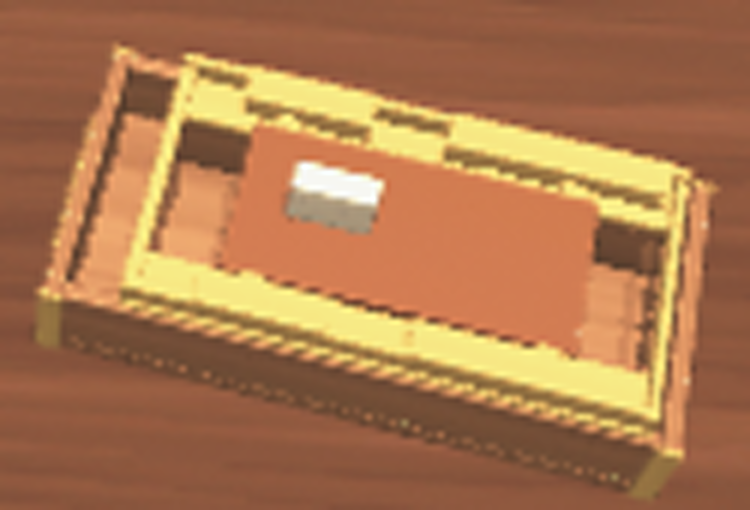

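The top crop shows the till rim corners at (118,42), (710,183), (637,478) and (40,333). The handle top corners are (375,240), (463,263), (457,291) and (370,268). The lid's front edge runs (530,210)-(497,372), and the lip's inner edge is about (602,235)-(564,383). In the scene crop the handle top is at (295,165), (383,180), (375,207) and (292,190).

```bash
python3 - <<'E'
from h import *
from scipy.spatial.transform import Rotation as R
c=robot.capture("top")
def P(l,z):return np.array([ray(c,((x+.5)/6-.5+115,(y+.5)/6-.5+140),z)[:2] for x,y in l])
t=P([(118,42),(710,183),(637,478),(40,333)],.046)
h=P([(375,240),(463,263),(457,291),(370,268)],.076)
f=P([(530,210),(497,372)],.056); l=P([(602,235),(564,383)],.057); 
a=t[1]+t[2]-t[0]-t[3];u=a/np.linalg.norm(a);print("till",t.mean(0),"fwd",u,"ang",np.arctan2(u[1],u[0]),np.linalg.norm(a)/2)
b=h[1]+h[2]-h[0]-h[3];print("handle",h.mean(0),np.arctan2(b[1],b[0]))
T=t.mean(0);print("along: handle",(h.mean(0)-T)@u,"front",(f.mean(0)-T)@u,"lip",(l.mean(0)-T)@u, "lateral handle",np.cross(u,h.mean(0)-T))
s=robot.capture("scene")
hs=np.array([ray(s,((x+.5)/6-.5+265,(y+.5)/6-.5+165),.076)[:2] for x,y in[(293,163),(383,180),(375,207),(290,190)]])
print("scene handle",hs.mean(0),np.round(hs,4).tolist())
q=robot.state()["tcp_rot"];print(R.from_quat(q,scalar_first=True).as_matrix().round(3))
E
```

```text
till [0.59305073 0.21140827] fwd [-0.21645492 -0.97629261] ang -1.788978155989096 0.2645482730805696
handle [0.58753334 0.18880308] -1.810001382704253
along: handle 0.02326353910476645 front 0.06244057571457365 lip 0.0933081175569121 lateral handle -0.0004935786204017783
scene handle [0.58738913 0.19101898] [[0.5776, 0.1737], [0.5837, 0.2111], [0.5972, 0.2072], [0.5911, 0.1721]]
[[-0.91   0.414 -0.   ]
 [ 0.414  0.91  -0.   ]
 [ 0.    -0.    -1.   ]]<stdin>:10: DeprecationWarning: Arrays of 2-dimensional vectors are deprecated. Use arrays of 3-dimensional vectors instead. (deprecated in NumPy 2.0)
```

Emit:
send_rows:
  increments:
    - {"claw": 0.5,"slide": [-3.26,-0.95,0.7],"rot": [0,0,0]}
    - {"claw": 0.5,"slide": [-3.26,-0.95,0.7],"rot": [0,0,0]}
    - {"claw": 0.5,"slide": [-3.26,-0.95,0.7],"rot": [0,0,0]}
    - {"claw": 0.5,"slide": [-3.26,-0.95,0.7],"rot": [0,0,0]}
    - {"claw": 0.5,"slide": [-3.26,-0.95,0.7],"rot": [0,0,0]}
    - {"claw": 0.5,"slide": [-3.26,-0.95,0.7],"rot": [0,0,0]}
    - {"claw": 0.5,"slide": [-3.26,-0.95,0.7],"rot": [0,0,0]}
    - {"claw": 0.5,"slide": [-3.26,-0.95,0.7],"rot": [0,0,0]}
    - {"claw": 0.5,"slide": [-3.26,-0.95,0.7],"rot": [0,0,0]}
    - {"claw": 0.5,"slide": [-3.26,-0.95,0.7],"rot": [0,0,0]}
    - {"claw": 0.5,"slide": [-3.26,-0.95,0.7],"rot": [0,0,0]}
    - {"claw": 0.5,"slide": [-3.26,-0.95,0.7],"rot": [0,0,0]}
    - {"claw": 0.5,"slide": [-3.26,-0.95,0.7],"rot": [0,0,0]}
    - {"claw": 0.5,"slide": [-3.26,-0.95,0.7],"rot": [0,0,0]}
  grip_force: 20

```text
clock: 1.47
tcp_pos: [0.5892, 0.1893, 0.1409]
tcp_rot: [-0.0, 0.212, 0.977, -0.0]
force: [0.4, -0.7, 0.0]
finger_gap: 0.0426
finger_force: 0.0
```

Emit:
send_rows:
  increments:
    - {"claw": 0.5,"slide": [0,0,0],"rot": [0,0,1]}
    - {"claw": 0.5,"slide": [0,0,0],"rot": [0,0,1]}
    - {"claw": 0.5,"slide": [0,0,0],"rot": [0,0,1]}
    - {"claw": 0.5,"slide": [0,0,0],"rot": [0,0,1]}
    - {"claw": 0.5,"slide": [0,0,0],"rot": [0,0,1]}
    - {"claw": 0.5,"slide": [0,0,0],"rot": [0,0,1]}
    - {"claw": 0.5,"slide": [0,0,0],"rot": [0,0,1]}
    - {"claw": 0.5,"slide": [0,0,0],"rot": [0,0,1]}
    - {"claw": 0.5,"slide": [0,0,0],"rot": [0,0,1]}
    - {"claw": 0.5,"slide": [0,0,0],"rot": [0,0,1]}
    - {"claw": 0.5,"slide": [0,0,0],"rot": [0,0,1]}
    - {"claw": 0.5,"slide": [0,0,0],"rot": [0,0,1]}
    - {"claw": 0.5,"slide": [0,0,0],"rot": [0,0,1]}
    - {"claw": 0.5,"slide": [0,0,0],"rot": [0,0,0]}

```text
clock: 2.63
tcp_pos: [0.588, 0.1906, 0.1412]
tcp_rot: [-0.0, 0.781, 0.625, -0.0]
force: [-0.7, -0.6, -0.2]
finger_gap: 0.0427
finger_force: 0.0
```

```bash
cat >> h.py <<'E'
from scipy.spatial.transform import Rotation as R
def rel(p,ang,z):
    "tool-frame shift (cm) to world p at height z; z-turn in units to tool-x angle ang"
    s=robot.state();M=R.from_quat(s["tcp_rot"],scalar_first=True).as_matrix()
    d=M.T@(np.array([*p,z])-s["tcp_pos"])
    a=np.arctan2(M[1,0],M[0,0])
    print("shift cm",(d*100).round(3),"turn units",np.degrees(a-ang)/6,"toolx",a,"tilt",M[2].round(4),"gap",s["finger_gap"],"tcp",s["tcp_pos"].round(4),"F",s["force"].round(2),"ff",s["finger_force"],"t",s["clock"])
    print("F in till frame (fwd, lat, up)",(M.T@s["force"]).round(2))
E
python3 -c "
from h import *
rel((.5875,.190),1.353,.066)"
```

```text
shift cm [-0.074 -0.038  7.52 ] turn units -0.03067306455843268 toolx 1.3497879241906714 tilt [-1.e-04 -2.e-04 -1.e+00] gap 0.042716469612386114 tcp [0.588  0.1906 0.1412] F [-0.65 -0.65 -0.16] ff 0.0 t 2.6333
F in till frame (fwd, lat, up) [-0.77 -0.5   0.16]
```

Emit:
send_rows:
  increments:
    - {"claw": 0.5,"slide": [-0.07,-0.04,2.0],"rot": [0,0,0]}
    - {"claw": 0.5,"slide": [0,0,2.0],"rot": [0,0,0]}
    - {"claw": 0.5,"slide": [0,0,1.5],"rot": [0,0,0]}
    - {"claw": 0.5,"slide": [0,0,1.0],"rot": [0,0,0]}
    - {"claw": 0.5,"slide": [0,0,0.6],"rot": [0,0,0]}
    - {"claw": 0.5,"slide": [0,0,0.2],"rot": [0,0,0]}
    - {"claw": 0.5,"slide": [0,0,0],"rot": [0,0,0]}
    - {"claw": 0.5,"slide": [0,0,0],"rot": [0,0,0]}

```text
clock: 3.3
tcp_pos: [0.588, 0.1901, 0.0691]
tcp_rot: [0.0, 0.779, 0.626, 0.001]
force: [0.5, 0.5, 0.5]
finger_gap: 0.0426
finger_force: 0.0
```

```bash
python3 -c "
from h import *
crop('scene',265,165,125,85,6,'pre.png')
rel((.5875,.190),1.353,.066)"
```

```text
shift cm [-0.024 -0.046  0.319] turn units 0.008634111368321092 toolx 1.3539041620281664 tilt [ 5.0e-04  1.5e-03 -1.0e+00] gap 0.04274429287011626 tcp [0.588  0.1901 0.0692] F [ 0.09 -0.87  0.05] ff 0.0 t 3.35
F in till frame (fwd, lat, up) [-0.83  0.27 -0.05]
```

View pics/pre.png

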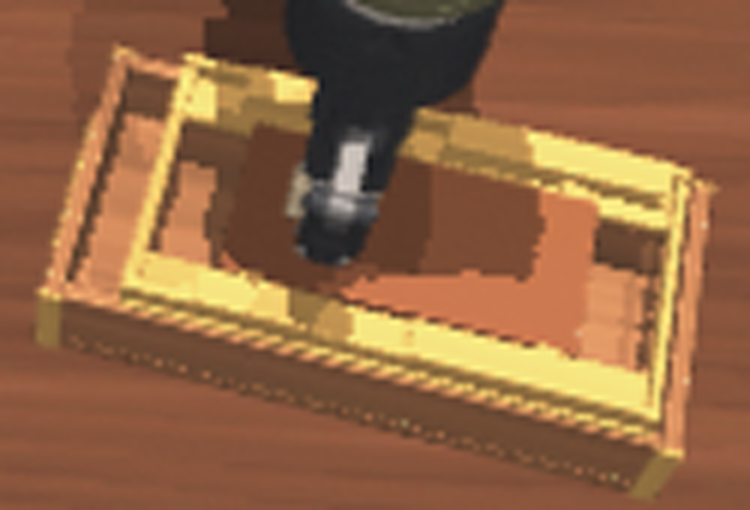

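The fingers straddle the handle (at about (330,200)), well inside the runners. I'll go slightly lower and close.

Emit:
send_rows:
  increments:
    - {"claw": 0.6,"slide": [0,-0.03,0.15],"rot": [0,0,0]}
    - {"claw": 0.7,"slide": [0,0,0],"rot": [0,0,0]}
    - {"claw": 0.8,"slide": [0,0,0],"rot": [0,0,0]}
    - {"claw": 0.9,"slide": [0,0,0],"rot": [0,0,0]}
    - {"claw": 1.0,"slide": [0,0,0],"rot": [0,0,0]}
    - {"claw": 1.0,"slide": [0,0,0],"rot": [0,0,0]}
    - {"claw": 1.0,"slide": [0,0,0],"rot": [0,0,0]}
  grip_force: 25

```text
clock: 3.93
tcp_pos: [0.5874, 0.1901, 0.0671]
tcp_rot: [0.0, 0.78, 0.626, 0.0]
force: [-0.5, -0.5, 3.4]
finger_gap: 0.0136
finger_force: 25.3
```

```bash
python3 -c "
from h import *
rel((.5875,.190),1.353,.066)"
```

```text
shift cm [-0.01   0.014  0.111] turn units 0.0045147939291469265 toolx 1.353472788114676 tilt [ 2.e-04  5.e-04 -1.e+00] gap 0.01355781104542944 tcp [0.5874 0.1901 0.0671] F [-0.47 -0.54  3.44] ff 25.303035378456116 t 3.9333
F in till frame (fwd, lat, up) [-0.63 -0.34 -3.44]
```

Emit:
send_rows:
  increments:
    - {"claw": 1.0,"slide": [-0.1,0,-0.03],"rot": [0,0,0]}
    - {"claw": 1.0,"slide": [-0.2,0,0],"rot": [0,0,0]}
    - {"claw": 1.0,"slide": [-0.3,0,0],"rot": [0,0,0]}
    - {"claw": 1.0,"slide": [-0.3,0,0],"rot": [0,0,0]}
    - {"claw": 1.0,"slide": [-0.3,0,0],"rot": [0,0,0]}
    - {"claw": 1.0,"slide": [-0.3,0,0],"rot": [0,0,0]}
    - {"claw": 1.0,"slide": [-0.2,0,0],"rot": [0,0,0]}
    - {"claw": 1.0,"slide": [-0.1,0,0],"rot": [0,0,0]}
    - {"claw": 1.0,"slide": [-0.1,0,0],"rot": [0,0,0]}
    - {"claw": 1.0,"slide": [-0.1,0,0],"rot": [0,0,0]}

```text
clock: 4.77
tcp_pos: [0.5829, 0.1705, 0.0671]
tcp_rot: [-0.0, 0.78, 0.626, 0.0]
force: [0.8, 1.8, 1.0]
finger_gap: 0.0134
finger_force: 25.1
```

```bash
python3 -c "
from h import *
rel((.5875,.190),1.353,.066)"
```

```text
shift cm [1.998 0.027 0.115] turn units 0.004391390831797013 toolx 1.3534598653725405 tilt [ 1.e-04  1.e-04 -1.e+00] gap 0.013352214116321823 tcp [0.5829 0.1705 0.0671] F [0.84 1.85 1.04] ff 25.13063907623291 t 4.7667
F in till frame (fwd, lat, up) [ 1.98  0.42 -1.04]
```

Emit:
send_rows:
  increments:
    - {"claw": 1.0,"slide": [-0.1,0,0],"rot": [0,0,0]}
    - {"claw": 1.0,"slide": [-0.1,0,0],"rot": [0,0,0]}
    - {"claw": 1.0,"slide": [-0.1,0,0],"rot": [0,0,0]}
    - {"claw": 1.0,"slide": [-0.1,0,0],"rot": [0,0,0]}

```text
clock: 5.1
tcp_pos: [0.5821, 0.1667, 0.0671]
tcp_rot: [0.0, 0.78, 0.626, 0.0]
force: [-0.2, 1.5, 1.2]
finger_gap: 0.0137
finger_force: 25.1
```

Emit:
send_rows:
  increments:
    - {"claw": 1.0,"slide": [-0.08,0,0],"rot": [0,0,0]}
    - {"claw": 1.0,"slide": [-0.08,0,0],"rot": [0,0,0]}

```text
clock: 5.27
tcp_pos: [0.5817, 0.1651, 0.0671]
tcp_rot: [0.0, 0.78, 0.626, 0.0]
force: [-0.4, 1.4, 1.6]
finger_gap: 0.0135
finger_force: 25.1
```

Emit:
send_rows:
  increments:
    - {"claw": 1.0,"slide": [-0.08,0,0],"rot": [0,0,0]}
    - {"claw": 1.0,"slide": [-0.08,0,0],"rot": [0,0,0]}

```text
clock: 5.43
tcp_pos: [0.5814, 0.1635, 0.0671]
tcp_rot: [-0.0, 0.78, 0.626, 0.0]
force: [0.7, 1.6, 2.1]
finger_gap: 0.0136
finger_force: 25.1
```

Emit:
send_rows:
  increments:
    - {"claw": 1.0,"slide": [-0.06,0,0],"rot": [0,0,0]}
    - {"claw": 1.0,"slide": [-0.06,0,0],"rot": [0,0,0]}

```text
clock: 5.6
tcp_pos: [0.5811, 0.1623, 0.0671]
tcp_rot: [0.0, 0.78, 0.626, -0.0]
force: [0.3, 1.6, 1.9]
finger_gap: 0.0134
finger_force: 25.1
```

Emit:
send_rows:
  increments:
    - {"claw": 1.0,"slide": [-0.06,0,0],"rot": [0,0,0]}
    - {"claw": 1.0,"slide": [-0.06,0,0],"rot": [0,0,0]}

```text
clock: 5.77
tcp_pos: [0.5808, 0.1612, 0.0671]
tcp_rot: [-0.0, 0.78, 0.626, -0.0]
force: [0.2, 2.0, 2.2]
finger_gap: 0.0138
finger_force: 25.1
```

Emit:
send_rows:
  increments:
    - {"claw": 1.0,"slide": [-0.06,0,0],"rot": [0,0,0]}
    - {"claw": 1.0,"slide": [0,0,0],"rot": [0,0,0]}

```text
clock: 5.93
tcp_pos: [0.5807, 0.1605, 0.0671]
tcp_rot: [0.0, 0.78, 0.626, -0.0]
force: [0.8, 0.9, 2.3]
finger_gap: 0.0134
finger_force: 25.2
```

Emit:
send_rows:
  increments:
    - {"claw": 1.0,"slide": [-0.06,0,0],"rot": [0,0,0]}
    - {"claw": 1.0,"slide": [-0.06,0,0],"rot": [0,0,0]}

```text
clock: 6.1
tcp_pos: [0.5806, 0.1601, 0.0672]
tcp_rot: [-0.0, 0.78, 0.626, 0.001]
force: [0.6, 7.1, 1.5]
finger_gap: 0.0138
finger_force: 25.2
```

Emit:
send_rows:
  increments:
    - {"claw": 1.0,"slide": [-0.05,0,0],"rot": [0,0,0]}
    - {"claw": 1.0,"slide": [-0.05,0,0],"rot": [0,0,0]}

```text
clock: 6.27
tcp_pos: [0.5806, 0.16, 0.0673]
tcp_rot: [-0.001, 0.78, 0.626, 0.002]
force: [2.6, 12.3, 2.4]
finger_gap: 0.0131
finger_force: 25.1
```

Contact was felt at about 31 mm of travel. I'll unload it, grip more firmly, and check.

Emit:
send_rows:
  increments:
    - {"claw": 1.0,"slide": [0.1,0,0],"rot": [0,0,0]}
    - {"claw": 1.0,"slide": [0.1,0,-0.02],"rot": [0,0,0]}
    - {"claw": 1.0,"slide": [0,0,0],"rot": [0,0,0]}
    - {"claw": 1.0,"slide": [0,0,0],"rot": [0,0,0]}
  grip_force: 45

```text
clock: 6.6
tcp_pos: [0.5806, 0.1604, 0.0672]
tcp_rot: [-0.0, 0.78, 0.626, -0.0]
force: [-1.1, 1.1, 1.0]
finger_gap: 0.0133
finger_force: 48.9
```

```bash
python3 -c "
from h import *
rel((.5806,.160),1.353,.066)"
```

```text
shift cm [-0.034  0.011  0.123] turn units 0.0039967944336762986 toolx 1.3534185433343582 tilt [-2.e-04 -3.e-04 -1.e+00] gap 0.013330618475605573 tcp [0.5806 0.1604 0.0672] F [-1.15  1.11  1.02] ff 48.88824641704559 t 6.6
F in till frame (fwd, lat, up) [ 0.84 -1.36 -1.02]
```

Emit:
send_rows:
  increments:
    - {"claw": 1.0,"slide": [0.027,0,-0.163],"rot": [0,-0.151,0]}
    - {"claw": 1.0,"slide": [0.027,0,-0.163],"rot": [0,-0.151,0]}
    - {"claw": 1.0,"slide": [0,0,0],"rot": [0,0,0]}

```text
clock: 6.85
tcp_pos: [0.5808, 0.1611, 0.0708]
tcp_rot: [0.011, 0.779, 0.626, -0.013]
force: [-0.0, -1.0, -1.0]
finger_gap: 0.0131
finger_force: 48.6
```

```bash
python3 -c "
from h import *
rel((.5806,.160),1.353,.066)"
```

```text
shift cm [-0.095  0.004  0.48 ] turn units 0.009012746455360252 toolx 1.3539438126017609 tilt [-3.350e-02  1.000e-04 -9.994e-01] gap 0.013116234034629422 tcp [0.5808 0.1611 0.0708] F [-0.02 -1.05 -1.03] ff 48.63031268119812 t 6.85
F in till frame (fwd, lat, up) [-0.99  0.2   1.07]
```

Emit:
send_rows:
  increments:
    - {"claw": 1.0,"slide": [0.027,0,-0.163],"rot": [0,-0.151,0]}
    - {"claw": 1.0,"slide": [0.027,0,-0.163],"rot": [0,-0.151,0]}
    - {"claw": 1.0,"slide": [0.027,0,-0.163],"rot": [0,-0.151,0]}
    - {"claw": 1.0,"slide": [0.027,0,-0.163],"rot": [0,-0.151,0]}
    - {"claw": 1.0,"slide": [0,0,0],"rot": [0,0,0]}

```text
clock: 7.27
tcp_pos: [0.5813, 0.1628, 0.0774]
tcp_rot: [0.03, 0.779, 0.626, -0.037]
force: [-0.5, -0.9, 0.1]
finger_gap: 0.0131
finger_force: 48.7
```

```bash
python3 -c "
from h import *
rel((.5806,.160),1.353,.066)
crop('scene',265,165,125,85,6,'tilt.png')"
```

```text
shift cm [-0.175 -0.007  1.159] turn units 0.01021233481568101 toolx 1.354069433201098 tilt [-9.600e-02  6.000e-04 -9.954e-01] gap 0.013127270120162876 tcp [0.5813 0.1628 0.0774] F [-0.49 -0.94  0.07] ff 48.746774196624756 t 7.2667
F in till frame (fwd, lat, up) [-1.02 -0.28  0.03]
```

View pics/tilt.png

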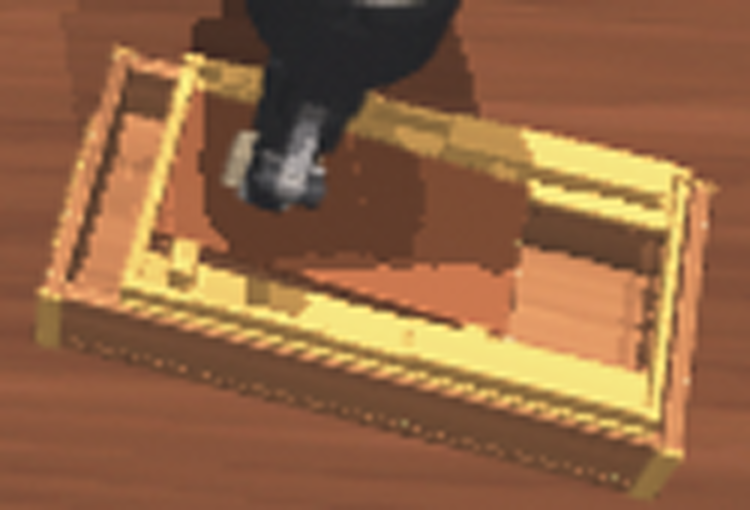

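The front end is up, with its ear visible at (183,262) above the frame and the lid's front edge over the lip. The forces are negligible, so I'll slide it clear.

Emit:
send_rows:
  increments:
    - {"claw": 1.0,"slide": [-0.2,0,0.016],"rot": [0,0,0]}
    - {"claw": 1.0,"slide": [-0.2,0,0.019],"rot": [0,0,0]}
    - {"claw": 1.0,"slide": [-0.3,0,0.029],"rot": [0,0,0]}
    - {"claw": 1.0,"slide": [-0.3,0,0.029],"rot": [0,0,0]}
    - {"claw": 1.0,"slide": [-0.3,0,0.029],"rot": [0,0,0]}
    - {"claw": 1.0,"slide": [-0.2,0,0.019],"rot": [0,0,0]}
    - {"claw": 1.0,"slide": [0,0,0],"rot": [0,0,0]}

```text
clock: 7.9
tcp_pos: [0.5778, 0.147, 0.0771]
tcp_rot: [0.03, 0.779, 0.625, -0.037]
force: [-0.7, -2.2, 1.1]
finger_gap: 0.013
finger_force: 48.8
```

```bash
python3 -c "
from h import *
rel((.5806,.160),1.353,.066)"
```

```text
shift cm [ 1.428 -0.004  0.977] turn units -0.0007375545365052107 toolx 1.3529227634695498 tilt [-9.510e-02 -1.000e-04 -9.955e-01] gap 0.012990186748824946 tcp [0.5778 0.147  0.0771] F [-0.69 -2.24  1.12] ff 48.75534117221832 t 7.9
F in till frame (fwd, lat, up) [-2.43 -0.19 -0.9 ]
```

Emit:
send_rows:
  increments:
    - {"claw": 1.0,"slide": [-0.2,0,0.016],"rot": [0,0,0]}
    - {"claw": 1.0,"slide": [-0.3,0,0.026],"rot": [0,0,0]}
    - {"claw": 1.0,"slide": [-0.3,0,0.029],"rot": [0,0,0]}
    - {"claw": 1.0,"slide": [-0.3,0,0.029],"rot": [0,0,0]}
    - {"claw": 1.0,"slide": [-0.3,0,0.029],"rot": [0,0,0]}
    - {"claw": 1.0,"slide": [-0.3,0,0.029],"rot": [0,0,0]}
    - {"claw": 1.0,"slide": [-0.3,0,0.029],"rot": [0,0,0]}
    - {"claw": 1.0,"slide": [-0.3,0,0.029],"rot": [0,0,0]}
    - {"claw": 1.0,"slide": [-0.2,0,0.019],"rot": [0,0,0]}
    - {"claw": 1.0,"slide": [0,0,0],"rot": [0,0,0]}

```text
clock: 8.73
tcp_pos: [0.5724, 0.1226, 0.0771]
tcp_rot: [0.03, 0.779, 0.625, -0.037]
force: [-0.9, -0.6, -0.4]
finger_gap: 0.0131
finger_force: 48.8
```

```bash
python3 -c "
from h import *
rel((.5806,.160),1.353,.066)"
```

```text
shift cm [ 3.916e+00 -3.000e-03  7.400e-01] turn units 0.0007042271391043533 toolx 1.3530737464935556 tilt [-9.510e-02 -1.000e-04 -9.955e-01] gap 0.013117938740875345 tcp [0.5724 0.1226 0.0771] F [-0.93 -0.6  -0.36] ff 48.75397324562073 t 8.7333
F in till frame (fwd, lat, up) [-0.75 -0.78  0.43]
```

Emit:
send_rows:
  increments:
    - {"claw": 1.0,"slide": [-0.019,0,-0.2],"rot": [0,0,0]}
    - {"claw": 1.0,"slide": [-0.029,0,-0.3],"rot": [0,0,0]}
    - {"claw": 1.0,"slide": [-0.029,0,-0.3],"rot": [0,0,0]}
    - {"claw": 1.0,"slide": [-0.029,0,-0.3],"rot": [0,0,0]}
    - {"claw": 1.0,"slide": [0,0,0],"rot": [0,0,0]}

```text
clock: 9.15
tcp_pos: [0.5728, 0.1233, 0.0889]
tcp_rot: [0.03, 0.779, 0.626, -0.037]
force: [0.3, -0.3, -0.4]
finger_gap: 0.0127
finger_force: 48.6
```

Emit:
send_rows:
  increments:
    - {"claw": 1.0,"slide": [-0.038,0,-0.4],"rot": [0,0,0]}
    - {"claw": 1.0,"slide": [-0.08,0,-0.8],"rot": [0,0,0]}
    - {"claw": 1.0,"slide": [-0.1,0,-1.0],"rot": [0,0,0]}
    - {"claw": 1.0,"slide": [-0.15,0,-1.5],"rot": [0,0,0]}
    - {"claw": 1.0,"slide": [-0.15,0,-1.5],"rot": [0,0,0]}
    - {"claw": 1.0,"slide": [-0.15,0,-1.5],"rot": [0,0,0]}
    - {"claw": 1.0,"slide": [0,0,-0.5],"rot": [0,0.455,0]}
    - {"claw": 1.0,"slide": [0,0,0],"rot": [0,0.455,0]}
    - {"claw": 1.0,"slide": [0,0,0],"rot": [0,0,0]}

```text
clock: 9.9
tcp_pos: [0.5727, 0.1226, 0.1619]
tcp_rot: [0.0, 0.78, 0.626, 0.001]
force: [0.1, -0.7, -0.3]
finger_gap: 0.013
finger_force: 48.6
```

```bash
python3 - <<'E'
from h import *
c=robot.capture("scene");cv2.imwrite("pics/lift.png",cv2.resize(c["color"],None,fx=1.5,fy=1.5,interpolation=cv2.INTER_CUBIC))
m=[(478,275),(584,240),(610,316),(506,351)]
ms=[(160,274),(269,250),(281,312),(164,340)]
w=np.array([ray(c,((x+.5)/1.5-.5,(y+.5)/1.5-.5),.003)[:2] for x,y in ms])
print(w.round(4),w.mean(0),[np.arctan2(*(w[b]-w[a])[::-1]) for a,b in((0,1),(3,2))])
rel((.568,-.286),1.907,.15)
E
```

```text
[[ 0.5371 -0.4025]
 [ 0.4685 -0.2053]
 [ 0.6044 -0.1581]
 [ 0.6734 -0.3543]] [ 0.57083645 -0.28005623] [np.float64(1.9054633496985254), np.float64(1.9087907355988718)]
shift cm [-39.991   8.417   1.156] turn units -5.2964641170265665 toolx 1.352355574664913 tilt [-2.e-04  1.e-03 -1.e+00] gap 0.012958475753072858 tcp [0.5725 0.1227 0.1614] F [-0.48 -0.48 -0.98] ff 48.556042313575745 t 9.95
F in till frame (fwd, lat, up) [-0.58 -0.36  0.98]
```

View pics/lift.png

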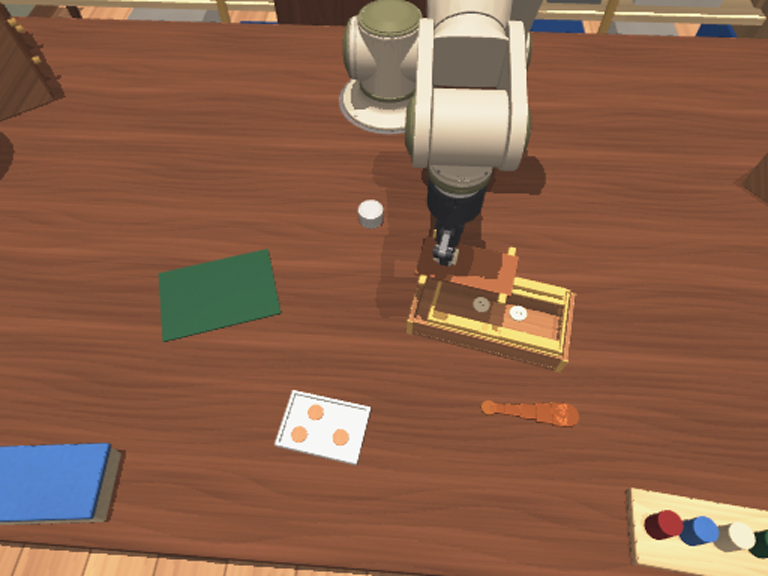

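The lid is out of the till and held level (about (470,265)), the buttons show in the till, and the bystanders haven't moved. I'll carry it to the mat.

Emit:
send_rows:
  increments:
    - {"claw": 1.0,"slide": [-1.5,0.36,0],"rot": [0,0,0]}
    - {"claw": 1.0,"slide": [-2.5,0.61,0],"rot": [0,0,0]}
    - {"claw": 1.0,"slide": [-3.0,0.727,0],"rot": [0,0,0]}
    - {"claw": 1.0,"slide": [-3.0,0.727,0],"rot": [0,0,0]}
    - {"claw": 1.0,"slide": [-3.0,0.727,0],"rot": [0,0,0]}
    - {"claw": 1.0,"slide": [-3.0,0.727,0],"rot": [0,0,0]}
    - {"claw": 1.0,"slide": [-3.0,0.727,0],"rot": [0,0,0]}
    - {"claw": 1.0,"slide": [-3.0,0.727,0],"rot": [0,0,0]}
    - {"claw": 1.0,"slide": [-3.0,0.727,0],"rot": [0,0,0]}
    - {"claw": 1.0,"slide": [-3.0,0.727,0],"rot": [0,0,0]}
    - {"claw": 1.0,"slide": [-3.0,0.727,0],"rot": [0,0,0]}
    - {"claw": 1.0,"slide": [-3.0,0.727,0],"rot": [0,0,0]}
    - {"claw": 1.0,"slide": [-3.0,0.727,0],"rot": [0,0,0]}
    - {"claw": 1.0,"slide": [-3.0,0.727,0],"rot": [0,0,0]}
    - {"claw": 1.0,"slide": [-1.7,0.41,0],"rot": [0,0,0]}
    - {"claw": 1.0,"slide": [-0.94,0.23,0],"rot": [0,0,0]}
    - {"claw": 1.0,"slide": [0,0,0],"rot": [0,0,0]}

```text
clock: 11.37
tcp_pos: [0.5812, -0.3168, 0.1598]
tcp_rot: [-0.0, 0.78, 0.626, -0.0]
force: [-0.5, 0.3, -1.4]
finger_gap: 0.0131
finger_force: 48.6
```

Emit:
send_rows:
  increments:
    - {"claw": 1.0,"slide": [0,0,0.6],"rot": [0,0,-0.5]}
    - {"claw": 1.0,"slide": [0,0,1.0],"rot": [0,0,-0.9]}
    - {"claw": 1.0,"slide": [0,0,1.2],"rot": [0,0,-0.9]}
    - {"claw": 1.0,"slide": [0,0,1.2],"rot": [0,0,-0.9]}
    - {"claw": 1.0,"slide": [0,0,1.2],"rot": [0,0,-0.9]}
    - {"claw": 1.0,"slide": [0,0,1.0],"rot": [0,0,-0.7]}
    - {"claw": 1.0,"slide": [0,0,0.6],"rot": [0,0,-0.5]}
    - {"claw": 1.0,"slide": [0,0,0],"rot": [0,0,0]}
    - {"claw": 1.0,"slide": [0,0,0],"rot": [0,0,0]}

```text
clock: 12.12
tcp_pos: [0.5817, -0.314, 0.0925]
tcp_rot: [-0.0, 0.578, 0.816, 0.0]
force: [-0.6, 0.4, 0.0]
finger_gap: 0.0126
finger_force: 48.6
```

```bash
python3 - <<'E'
from h import *
rel((.581,-.316),1.907,.021)
crop("top",305,145,125,100,6,"mat.png")
crop("scene",90,150,125,95,6,"mat_s.png")
E
```

```text
shift cm [-0.173 -0.132  7.145] turn units 0.010464403918241735 toolx 1.9080958298157915 tilt [ 8.e-04 -3.e-04 -1.e+00] gap 0.012573587324189695 tcp [ 0.5817 -0.314   0.0925] F [-0.58  0.39  0.03] ff 48.56994867324829 t 12.1167
F in till frame (fwd, lat, up) [ 0.56 -0.42 -0.03]
```

View pics/mat_s.png

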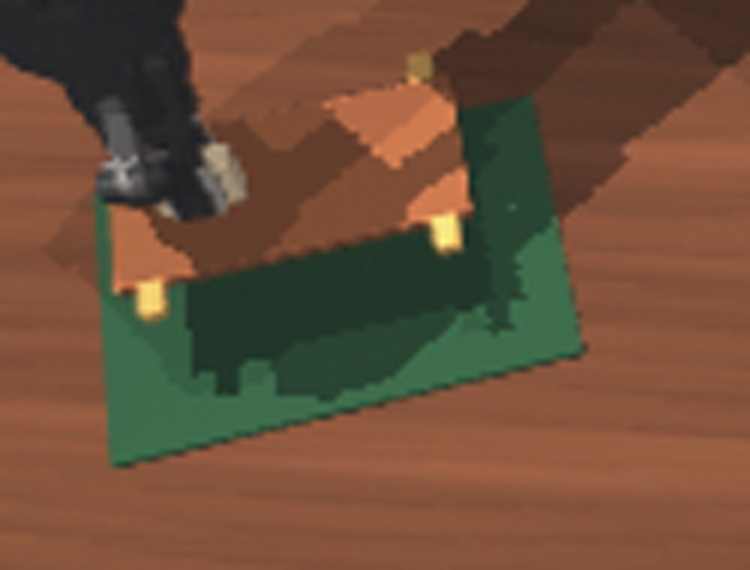

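The lid is level over the mat, parallel to the mat's edges. Its near-side corners are at about (115,294) and (472,213). I'll check its grip offset before lowering.

```bash
python3 - <<'E'
from h import *
c=robot.capture("scene");s=robot.state();M=R.from_quat(s["tcp_rot"],scalar_first=True).as_matrix()
for x,y in((115,294),(472,213)):
    p=ray(c,((x+.5)/6-.5+90,(y+.5)/6-.5+150),.076); print((M.T@(p-s["tcp_pos"])*1000).round(1))
m=np.array([ray(c,((x+.5)/6-.5+90,(y+.5)/6-.5+150),.003)[:2] for x,y in((530,95),(582,351),(113,467))]);print(m,(m[0]+m[2])/2)
E
```

```text
[-40.6  37.1  17.1]
[110.   37.4  17. ]
[[ 0.4648194  -0.20974267]
 [ 0.60529669 -0.15953131]
 [ 0.67614357 -0.35547394]] [ 0.57048148 -0.28260831]
```

Emit:
send_rows:
  increments:
    - {"claw": 1.0,"slide": [-0.19,-0.09,0.6],"rot": [0,0,0]}
    - {"claw": 1.0,"slide": [0,0,1.2],"rot": [0,0,0]}
    - {"claw": 1.0,"slide": [0,0,1.3],"rot": [0,0,0]}
    - {"claw": 1.0,"slide": [0,0,1.3],"rot": [0,0,0]}
    - {"claw": 1.0,"slide": [0,0,1.1],"rot": [0,0,0]}
    - {"claw": 1.0,"slide": [0,0,0.7],"rot": [0,0,0]}
    - {"claw": 1.0,"slide": [0,0,0.4],"rot": [0,0,0]}
    - {"claw": 1.0,"slide": [0,0,0],"rot": [0,0,0]}
    - {"claw": 1.0,"slide": [0,0,0],"rot": [0,0,0]}

```text
clock: 13.02
tcp_pos: [0.5814, -0.3175, 0.0266]
tcp_rot: [0.0, 0.578, 0.816, 0.0]
force: [1.0, -0.4, -1.2]
finger_gap: 0.0134
finger_force: 48.6
```

Emit:
send_rows:
  increments:
    - {"claw": 1.0,"slide": [0,0,0.1],"rot": [0,0,0]}
    - {"claw": 1.0,"slide": [0,0,0.1],"rot": [0,0,0]}
    - {"claw": 1.0,"slide": [0,0,0.1],"rot": [0,0,0]}
    - {"claw": 1.0,"slide": [0,0,0.1],"rot": [0,0,0]}
    - {"claw": 1.0,"slide": [0,0,0.0],"rot": [0,0,0]}

```text
clock: 13.43
tcp_pos: [0.5812, -0.3173, 0.0222]
tcp_rot: [-0.0, 0.578, 0.816, 0.0]
force: [0.1, 0.0, -1.5]
finger_gap: 0.0131
finger_force: 48.6
```

```bash
python3 -c "
from h import *
rel((.5815,-.316),1.907,.020)"
```

```text
shift cm [0.115 0.075 0.215] turn units 0.013906903788276791 toolx 1.908456327559181 tilt [ 5.e-04  1.e-04 -1.e+00] gap 0.01309693940659245 tcp [ 0.5812 -0.3173  0.0222] F [ 0.12  0.03 -1.49] ff 48.56875777244568 t 13.4333
F in till frame (fwd, lat, up) [-0.01  0.12  1.49]
```

Now the last 2 mm, with a 1 mm sideways correction.

Emit:
send_rows:
  increments:
    - {"claw": 1.0,"slide": [0.1,0.05,0.05],"rot": [0,0,0]}
    - {"claw": 1.0,"slide": [0,0,0.05],"rot": [0,0,0]}
    - {"claw": 1.0,"slide": [0,0,0.05],"rot": [0,0,0]}
    - {"claw": 1.0,"slide": [0,0,0.0],"rot": [0,0,0]}

```text
clock: 13.77
tcp_pos: [0.5813, -0.3162, 0.0206]
tcp_rot: [-0.0, 0.578, 0.816, 0.0]
force: [-0.4, -0.0, -1.4]
finger_gap: 0.0129
finger_force: 48.6
```

Emit:
send_rows:
  increments:
    - {"claw": 1.0,"slide": [0,0,0.04],"rot": [0,0,0]}
    - {"claw": 1.0,"slide": [0,0,0.04],"rot": [0,0,0]}
    - {"claw": 1.0,"slide": [0,0,0.0],"rot": [0,0,0]}

```text
clock: 14.02
tcp_pos: [0.5814, -0.3163, 0.0202]
tcp_rot: [0.0, 0.578, 0.816, 0.0]
force: [-0.1, 0.7, 2.1]
finger_gap: 0.013
finger_force: 49.0
```

It is touching down. I'll release gently and retreat straight up.

Emit:
send_rows:
  increments:
    - {"claw": 1.0,"slide": [0,0,0],"rot": [0,0,0]}
    - {"claw": 0.85,"slide": [0,0,0],"rot": [0,0,0]}
    - {"claw": 0.7,"slide": [0,0,0],"rot": [0,0,0]}
    - {"claw": 0.5,"slide": [0,0,0],"rot": [0,0,0]}
    - {"claw": 0.4,"slide": [0,0,0],"rot": [0,0,0]}
    - {"claw": 0.4,"slide": [0,0,0],"rot": [0,0,0]}
    - {"claw": 0.4,"slide": [0,0,-0.5],"rot": [0,0,0]}
    - {"claw": 0.4,"slide": [0,0,-1.0],"rot": [0,0,0]}
    - {"claw": 0.4,"slide": [0,0,-2.0],"rot": [0,0,0]}
    - {"claw": 0.4,"slide": [0,0,-3.0],"rot": [0,0,0]}
    - {"claw": 0.4,"slide": [0,0,-3.0],"rot": [0,0,0]}
    - {"claw": 0.4,"slide": [0,0,-3.0],"rot": [0,0,0]}
    - {"claw": 0.4,"slide": [-1.0,-2.0,-3.0],"rot": [0,0,0]}
    - {"claw": 0.4,"slide": [-1.0,-3.0,-2.0],"rot": [0,0,0]}
    - {"claw": 0.4,"slide": [-1.0,-3.0,0],"rot": [0,0,0]}
    - {"claw": 0.4,"slide": [-1.0,-3.0,0],"rot": [0,0,0]}
    - {"claw": 0.4,"slide": [0,0,0],"rot": [0,0,0]}
    - {"claw": 0.4,"slide": [0,0,0],"rot": [0,0,0]}
  grip_force: 20

```text
clock: 15.52
tcp_pos: [0.4898, -0.3915, 0.1961]
tcp_rot: [0.001, 0.579, 0.815, 0.0]
force: [-0.1, 0.7, 0.1]
finger_gap: 0.0512
finger_force: 0.0
```

```bash
python3 - <<'E'
from h import *
c=robot.capture("scene");cv2.imwrite("pics/end.png",cv2.resize(c["color"][120:320,60:400],None,fx=2.3,fy=2.3,interpolation=cv2.INTER_CUBIC))
u=np.array([np.cos(1.907),np.sin(1.907)])
print(robot.state()["clock"],robot.state()["force"])
E
```

```text
15.5667 [ 0.87953135 -0.33368862 -0.25176387]
```

View pics/end.png

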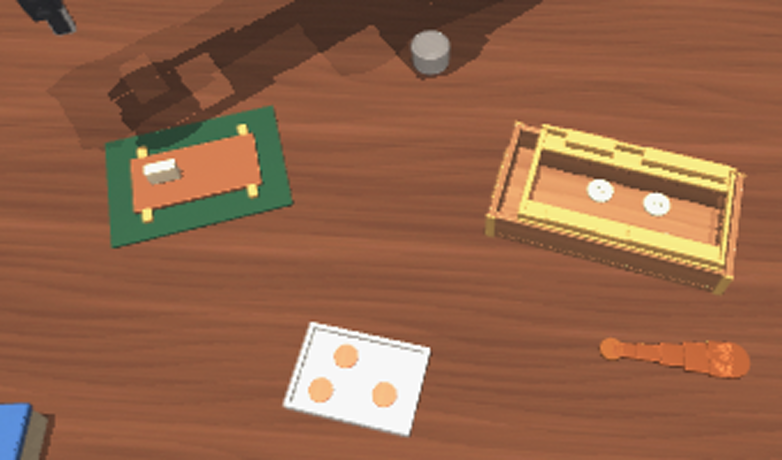

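The lid lies flat with its handle up, centred on the mat (about (196,175)) and parallel to it. The till is open, the buttons show, and the bystanders are where they were.

```bash
python3 -c "
from station import robot
print(robot.close_job())"
```

```text
the job is handed in; nothing more can be done
None
```

The till is open with its buttons in reach, the lid lies handle up in the middle of the green mat, the shoehorn, stud box and coin tray are untouched, and the job was handed in at about 15.6 s.

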